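# Set out the lime candles on the balanced display tray

## Robot

A 6-joint arm with a two-finger parallel gripper is mounted at the origin on the work surface. World frame = base frame: x ahead of the robot, y to its left, z up, the work surface at z = 0. Lengths are in m, angles in rad, forces in N, time in s.
With the tool pointing down it reaches from about 0.225 to 0.875 m from the base axis. Payload 3.4 kg.
Tool frame: the origin (TCP) lies on the front face of the gripper's body, between the roots of the fingers; the fingertips stand 73 mm ahead of it and the grasp point (between the pads) lies 54 mm ahead of it; z points along the fingers, y is the line along which they close (so a half turn about z gives the same grasp; the last joint's range is limited). The gripper opens to 85 mm and grips with 20 to 120 N. Pads are 22 mm wide; open, the fingers measure 114 mm over their backs; the gripper's body (76 mm by 85 mm) begins 54 mm behind the grasp point. The pads swing forward as they close: fully open they stand 13 mm farther back than shut.
Start: joints at [1.012, 0.276, 1.505, -0, 1.361, -0.121], TCP at [0.244, 0.521, 0.304] pointing down, gripper open.
Joint ranges: [-2.89, 2.89], [-0.75, 2.08], [0.22, 2.7], [-1.18, 4.32], [0.11, 2.71], [-2.7, 2.7]. Speed limits (rad/s): [2.57, 2.57, 3.14, 3.14, 3.14, 3.14].

## Interface

Orientations are given as a unit quaternion [x, y, z, w].
In Python, from bench import sense, camera, calibration, hand_in gives the robot as it stands.
- The arm moves only by the tool servo_tool, never from a script. Its argument "increments" is a list of rows, each a list of 6 numbers: the shift along the tool's x, y, z in units of 40 mm (1.0 is 40 mm), then the turn, a rotation vector about the tool's x, y, z in units of 5 degrees (1.0 is 5 degrees). In form: [[dx, dy, dz, ax, ay, az], ...]. A call has 1 to 20 rows; each row is the pose to reach, as a shift and turn from the pose commanded when the call began, along the tool's axes at that moment; what a row does not reach only later rows make up. A row lasts 1/12 s, in which the tool goes at most 41.7 mm and 7.16 degrees, less where a joint would pass 70% of its speed; a pose out of reach is approached as far as the arm can. A call with a gripper value outside its range is refused whole. "claw" is the opening, from 0 (shut) to 1 (fully open), set as the call begins (left out, the last holds). The fingers move at their own pace and stop on an object; "squeeze" is the grip in N (left out, the last holds). Time passes only in rows, so rows that repeat a pose let the fingers close. It gives the time, the measured TCP pose, the force, the opening and the grip force at its end, in the units of the state.
- sense(): the state, without advancing time (a new reading comes with each control period).
- camera(name): name is "scene" or "top" or "wrist"; returns the picture (384x512x3 uint8, red, green, blue); there is no depth.
- calibration(name): a dict with "fx", "fy", "cx", "cy" (pixels), "extrinsics" (4x4, takes a point from camera to world coordinates); the wrist camera has in their place "hand_eye" (4x4, takes a point from camera to tool coordinates, whose origin is the TCP and whose axes are the flange's). Camera axes: x right, y up, looking along -z (the intrinsics and any distortion apply to the point x, -y, -z); pixel columns grow to the right and rows downward; lengths in m; the calibration is good to about 2 mm. The wrist camera is an equidistant fisheye: a pixel r from the principal point sees the ray r / f radians off the axis. A picture is of the moment at which its call begins: read the wrist's pose just before it. calibration takes no time and is no camera call.
- hand_in(): hands the job in; it is judged then, once.
The state is a dict: "time": time; "qpos": joint angles; "joint_vel": joint speeds; "effort": joint torques, N m; "position": TCP position; "orientation": TCP orientation; "wrist_force": force on the tool from outside, world axes, zero at the start; "ft_torque": the same for the moment, N m; "gripper_width": opening from 0.0 (shut) to 1.0 (fully open); "finger_force": force on a finger pad.
Only numpy, scipy, OpenCV 4.12 (cv2) and the standard library are available. Lean on these libraries where they do the work, as an engineer would, in place of code of your own. Each camera call takes 0.05 s, during which the arm holds its last target. There are 200 camera calls.

## Task

Set out the three lime-green candles upright on the light dark-wood tray, each centred on its ring and put down gently: the big one first, on the middle ring, so that the tray does not tip, then each small one on the end ring nearest the ticket that matches its lid's colour. Keep the tray level and centred on its grey box, and leave the ivory candles and the carafe where they are.

Things in the scene. Friction and masses are not known exactly. Their poses are not given: they have to be found in the camera images.
- lime_big: the big lime-green candle: an upright round glass, diameter 66 mm, height 85 mm, about 0.42 kg, no lid: pale wax and a black wick (8 mm) on top. Starts standing on the counter. Origin at the centre of the underside, z up.
- lime_orange: small lime-green candle jar with an ORANGE lid (fixed to the jar): an upright cylinder of diameter 52 mm up to 58 mm, then the lid, diameter 38 mm, up to 70 mm, so a lime rim shows round the lid from above; about 0.19 kg. Starts on the counter. Origin at the centre of the underside, z up.
- lime_blue: small lime-green candle jar with a BLUE lid, otherwise the same as lime_orange: diameter 52 mm up to 58 mm, the lid of diameter 38 mm up to 70 mm, about 0.19 kg. Starts on the counter. Origin at the centre of the underside, z up.
- tray: loose light dark-wood tray, 0.12 kg, 120 (x) by 370 (y) by 18 mm high, walls and floor 5 mm, lying loose across the narrow plinth, underside 60 mm above the counter. A small candle on an end of the bare tray tips it; not once the big one is on the middle. Rings on its floor: diameter 74 at x=y=0, diameter 60 at x=0, y=+130 and -130 mm. Origin: centre of underside, y along it, z up.
- plinth: the closed grey gift box under the middle of the tray, fixed to the counter, 134 mm (x) by 125 mm (y, along the tray) by 60 mm high. Origin at the centre of its underside, y along the tray.
- ticket_orange: sloping scent ticket with an ORANGE face, 70 mm wide, about 38 mm high, fixed on the counter on the far (+x) side of the tray, in front of one of its ends: 110 mm in x and +130 or -130 mm in y from the tray centre, in the tray frame. It marks the end for the lime candle with the orange lid. Origin: centre of its underside.
- ticket_blue: the same ticket with a BLUE face, in front of the tray's other end: it marks the end for the lime candle with the blue lid. Origin at the centre of its underside.
- ivory_big: bystander, not to be moved: an ivory candle of the same shape as lime_big (diameter 66 mm, height 85 mm), standing on the counter. Origin at the centre of the underside, z up.
- ivory_blue: bystander, not to be moved: an ivory candle jar with a blue lid, of the same shape as lime_blue (an ivory rim shows round the lid from above), standing on the counter. Origin at the centre of the underside, z up.
- carafe: bystander, not to be moved: a pale glass carafe, diameter 80 mm at the foot, 200 mm high, standing on the counter to the right (-y) of the tray. Origin at the centre of the underside, z up.
Not all that is in view belongs to the job. Leave any pink look-alike of the lime_blue alone.

How it is judged:
On the way:
1. the big lime candle stands released on the middle of the level tray while both small lime candles are still off it (x of lime_big in the frame of tray between -0.014 and 0.014 m and y of lime_big in the frame of tray between -0.014 and 0.014 m and z of lime_big in the frame of tray between -0.002 and 0.012 m and angle between lime_big's own z axis and vertical below 0.08 rad and contact force between lime_big and the fingers below 0.1 N and angle between tray's own z axis and vertical below 0.05 rad and horizontal distance between tray and plinth below 0.03 m and height (world z) of each of lime_orange, lime_blue below 0.05 m), for 0.2 s.
At the end, for the whole second after the job is handed in: Big lime candle on the middle ring, each small one on the end ring nearest its lid colour's ticket: upright (0.08 rad), within 14 mm of the ring centre in tray x and y, released, at rest; tray level (0.05 rad), within 30 mm of the grey box centre (x of lime_big in the frame of tray between -0.014 and 0.014 m and y of lime_big in the frame of tray between -0.014 and 0.014 m and z of lime_big in the frame of tray between -0.002 and 0.012 m and angle between lime_big's own z axis and vertical below 0.08 rad and ((y of ticket_orange in the frame of tray above 0 m and x of lime_orange in the frame of tray between -0.014 and 0.014 m and y of lime_orange in the frame of tray between 0.116 and 0.144 m and z of lime_orange in the frame of tray between -0.002 and 0.012 m and angle between each of lime_orange, lime_blue's own z axis and vertical below 0.08 rad and x of lime_blue in the frame of tray between -0.014 and 0.014 m and y of lime_blue in the frame of tray between -0.144 and -0.116 m and z of lime_blue in the frame of tray between -0.002 and 0.012 m) or (y of ticket_orange in the frame of tray below 0 m and x of lime_orange in the frame of tray between -0.014 and 0.014 m and y of lime_orange in the frame of tray between -0.144 and -0.116 m and z of lime_orange in the frame of tray between -0.002 and 0.012 m and angle between each of lime_orange, lime_blue's own z axis and vertical below 0.08 rad and x of lime_blue in the frame of tray between -0.014 and 0.014 m and y of lime_blue in the frame of tray between 0.116 and 0.144 m and z of lime_blue in the frame of tray between -0.002 and 0.012 m)) and angle between tray's own z axis and vertical below 0.05 rad and horizontal distance between tray and plinth below 0.03 m and linear speed of each of lime_big, lime_orange, lime_blue, tray below 0.02 m/s and angular speed of each of lime_big, lime_orange, lime_blue, tray below 0.15 rad/s and contact force between each of lime_big, lime_orange, lime_blue, tray and the fingers below 0.1 N); the robot touches nothing.
It fails at once if the tray tips or rocks by more than 0.15 rad (about 8 degrees) (angle between tray's own z axis and vertical above 0.15 rad).
It fails at once if an ivory candle or the carafe is shifted by more than 15 mm (distance of any of ivory_big, ivory_blue, carafe from where it was at the start of the episode above 0.015 m).
It fails at once if a lime candle is dropped or rammed onto the tray (more than 60 N) (contact force between any of lime_big, lime_orange, lime_blue and tray above 60 N).
It also fails if it takes over 90 s, if anything falls off the work surface, if the arm or the gripper's body presses on something with over 40 N, if the wrist force passes 120 N, or if a joint passes its speed limit or range.

## Working session

There is one attempt and no reset: what is moved stays moved. The work goes in short steps, Python scripts to look and compute and a tool call to move; the robot and the scene stay as the last step left them, time stands still between calls to the robot, and variables do not carry over. Pictures are saved under pics/ and viewed, at most 14 in all, crops included, and the job is handed in when it is done.

Besides the shell and the picture viewer there is one more tool, called after "Request:" as name(argument=value, ...), one argument or row to a line, values as JSON. servo_tool: Moves the arm, as the interface text tells. Its arguments: {"type":"object","properties":{"increments":{"type":"array"},"claw":{"type":"number"},"squeeze":{"type":"number"}},"required":["increments"]}

```bash
mkdir -p pics; ls
python3 - <<'E'
from bench import *
import cv2
s=sense();print(s)
for n in("scene","top"):
    im=camera(n);cv2.imwrite(f"pics/{n}0.png",im[...,::-1]);print(n,calibration(n))
print(calibration("wrist"))
E
```

```text
pics
{'time': 0.0, 'qpos': array([ 1.01200523e+00,  2.76636549e-01,  1.50615326e+00, -2.68384990e-05,
        1.36072304e+00, -1.20963330e-01]), 'joint_vel': array([ 0.00133161, -0.00056173, -0.00017007,  0.00016121, -0.00061173,
        0.00016197]), 'effort': array([-6.93330512e-04, -4.16776335e+01, -2.45802212e+01, -3.67527982e-04,
        1.13177451e-02, -2.39163164e-06]), 'position': array([0.24356051, 0.52041963, 0.30300788]), 'orientation': array([ 2.17166711e-01,  9.76134057e-01, -9.09552308e-04, -3.07698846e-04]), 'wrist_force': array([-0.59950438,  0.38473328,  0.92904657]), 'ft_torque': array([-0.02061761,  0.03819738,  0.01232561]), 'finger_force': 0.0, 'gripper_width': 1.0007734382608642}
scene {'fx': 355.0911177373306, 'fy': 355.0911177373306, 'cx': 258.965540410217, 'cy': 191.0444096534295, 'extrinsics': array([[-0.81512853, -0.44821406,  0.36697363,  0.97405663],
       [ 0.57924677, -0.6238641 ,  0.52465871,  0.5087089 ],
       [-0.00621774,  0.64023257,  0.76815597,  0.86398789],
       [ 0.        ,  0.        ,  0.        ,  1.        ]])}
top {'fx': 457.9586711473845, 'fy': 457.9586711473845, 'cx': 255.17541881050863, 'cy': 193.3422550728539, 'extrinsics': array([[-0.02178606,  0.98916266, -0.1451985 ,  0.36547642],
       [-0.99961128, -0.02407906, -0.01405331, -0.05817966],
       [-0.01739725,  0.14483589,  0.98930273,  1.34279151],
       [ 0.        ,  0.        ,  0.        ,  1.        ]])}
{'fx': 297.3186396354542, 'fy': 297.3186396354542, 'cx': 259.9040279936296, 'cy': 190.25584869186216, 'hand_eye': array([[-4.80343879e-04,  9.52756348e-01,  3.03735263e-01,
         7.88407971e-02],
       [ 9.99999837e-01,  5.50986027e-04, -1.46876703e-04,
        -1.75178537e-04],
       [-3.07291597e-04,  3.03735144e-01, -9.52756458e-01,
        -7.10597190e-02],
       [ 0.00000000e+00,  0.00000000e+00,  0.00000000e+00,
         1.00000000e+00]])}
```

View pics/top0.png

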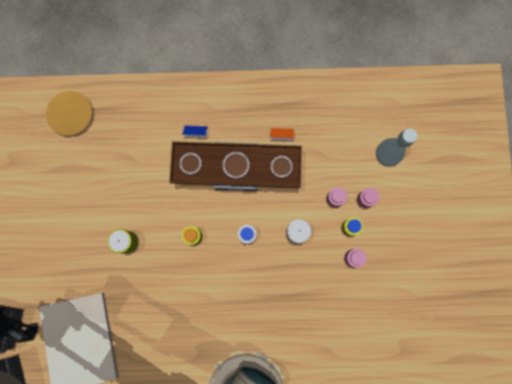

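View pics/scene0.png

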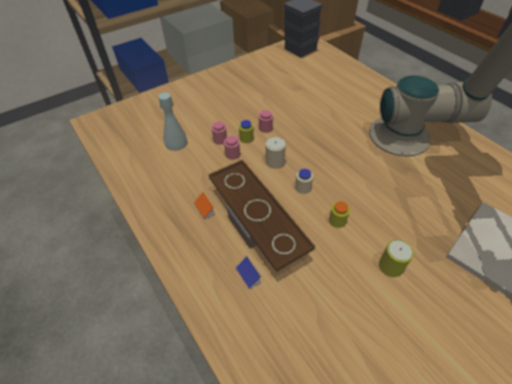

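The top view shows lime_big at (121,242), lime_orange at (192,235) and lime_blue at (353,227) between three pink jars. The ivories are at (247,234) and (299,231), and the carafe at (390,150). The tray rings are at (190,163), (236,165) and (282,167). The blue ticket is on the left (+y) and the orange one on the right (-y). Next I'll measure positions.

```bash
cat > h.py <<'E'
import numpy as np,cv2
from bench import *
from scipy.spatial.transform import Rotation as R
def ray(n,uv,s=None):
    c=calibration(n);x=(uv[0]-c['cx'])/c['fx'];y=(uv[1]-c['cy'])/c['fy']
    if n=='wrist':
        r=np.hypot(x,y);k=np.sin(r)/r if r>1e-9 else 1
        d=np.array([x*k,-y*k,-np.cos(r)])
        T=np.eye(4);T[:3,:3]=R.from_quat(s['orientation']).as_matrix();T[:3,3]=s['position'];E=T@c['hand_eye']
    else: d=np.array([x,-y,-1]);E=c['extrinsics']
    return E[:3,3],E[:3,:3]@d
def hit(n,uv,z,s=None):
    o,d=ray(n,uv,s);return (o+d*(z-o[2])/d[2])[:2]
def blobs(im,lo,hi,amin=15):
    m=cv2.inRange(cv2.cvtColor(im,cv2.COLOR_RGB2HSV),lo,hi)
    k,l,st,ce=cv2.connectedComponentsWithStats(m)
    return [(ce[i].round(1),st[i]) for i in range(1,k) if st[i][4]>=amin]
E
python3 - <<'E'
from h import *
im=cv2.imread('pics/top0.png')[...,::-1].copy()
for nm,lo,hi,z in [('blue',(110,120,80),(130,255,255),.07),('orange',(5,190,120),(17,255,255),.07),('limerim',(22,150,60),(40,255,255),.058),('pink',(140,50,80),(175,255,255),.07),('pale',(0,0,170),(180,60,255),.085)]:
    for c,s in blobs(im,lo,hi): print(nm,c,s[2:],hit('top',c,z).round(4))
m=cv2.inRange(im,(20,0,0),(110,60,50));m=cv2.morphologyEx(m,cv2.MORPH_CLOSE,np.ones((9,9)))
cs,_=cv2.findContours(m,cv2.RETR_EXTERNAL,cv2.CHAIN_APPROX_NONE)
for c in cs:
    if cv2.contourArea(c)>2000:
        r=cv2.minAreaRect(c);print('tray',r);print([hit('top',p,.075).round(4) for p in cv2.boxPoints(r)],hit('top',r[0],.07))
for p in [(190,163),(236,165),(282,167)]:print(hit('top',p,.065).round(4))
cv2.imwrite('pics/c.png',cv2.resize(im[110:275,90:410],None,fx=2.5,fy=2.5,interpolation=cv2.INTER_CUBIC)[...,::-1])
E
```

```text
blue [194.6 130.3] [ 23   9 176] [0.7396 0.13  ]
blue [354.  225.5] [ 13  12 123] [ 0.4556 -0.3119]
blue [246.5 233.5] [ 12  12 117] [ 0.4403 -0.0136]
orange [281.6 132.5] [ 22   8 173] [ 0.7264 -0.1196]
limerim [346.9 229. ] [18 18 87] [ 0.4471 -0.294 ]
limerim [192.8 235.9] [ 20  18 148] [0.4377 0.1376]
limerim [131.  242.8] [ 17  22 123] [0.4224 0.3114]
pink [336.7 196.7] [ 20  19 280] [ 0.5372 -0.2679]
pink [368.2 197.4] [ 21  19 295] [ 0.5331 -0.3555]
pink [355.5 257.8] [ 20  18 298] [ 0.367  -0.3113]
pale [410.2 134.8] [ 14  14 152] [ 0.7058 -0.4798]
pale [299.2 230.1] [ 23  23 437] [ 0.4454 -0.1587]
pale [246.8 233.1] [ 19  19 127] [ 0.4405 -0.0149]
pale [118.6 240.6] [ 20  20 322] [0.4279 0.338 ]
pale [ 91.4 308.3] [ 37  37 671] [0.2479 0.4077]
pale [ 41.  315.8] [ 4  9 20] [0.2309 0.5436]
pale [ 86.7 344.1] [  49   42 1195] [0.1551 0.4175]
pale [ 67.2 369.5] [  60   39 1207] [0.0912 0.4673]
tray ((235.26422119140625, 166.78073120117188), (128.51675415039062, 45.88802719116211), 1.7357046604156494)
[array([0.5732, 0.198 ]), array([0.7057, 0.1947]), array([ 0.6847, -0.1708]), array([ 0.5533, -0.1622])] [0.62975819 0.01469367]
[0.6451 0.1441]
[0.6359 0.0128]
[ 0.6268 -0.1179]
```

View pics/c.png

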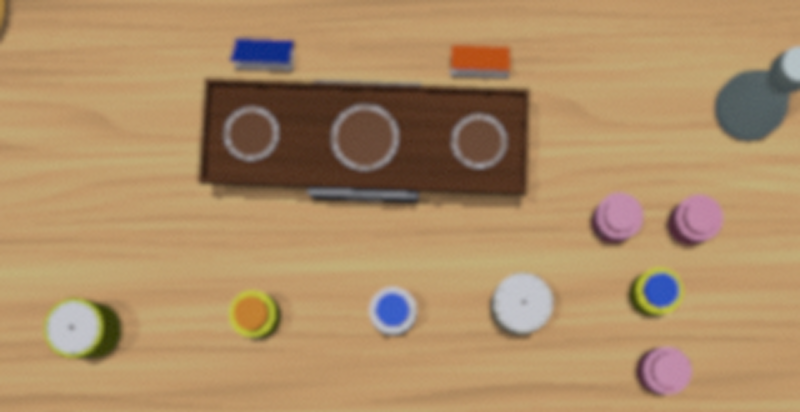

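The crop confirms the layout. The rings sit at full-image (190.2,163.4), (236,164.8) and (281.8,166.4), and tray yaw is about -0.07 rad. I'll keep the tool's y along the tray's y throughout, which also clears the pink jars.

```bash
cat >> h.py <<'E'
def plan(x,y,z,yaw=-0.07):
    s=sense();M=R.from_quat(s['orientation']).as_matrix()
    c,n=np.cos(yaw),np.sin(yaw);W=np.array([[-c,-n,0],[-n,c,0],[0,0,-1.]]).copy()
    # columns: tool x=(-c,-n), tool y=(-n,c), tool z down
    d=M.T@(np.array([x,y,z])-s['position'])/.04
    w=R.from_matrix(M.T@W).as_rotvec()*180/np.pi/5
    print('t',round(s['time'],2),'pos',s['position'].round(4),'F',s['wrist_force'].round(2),'grip',round(s['gripper_width'],3),round(s['finger_force'],1));print('inc',np.r_[d,w].round(2))
E
python3 - <<'E'
from h import *
for p,z in [((190.2,163.4),.065),((236,164.8),.065),((281.8,166.4),.065),((119.2,240.8),.085),((190.4,235.5),.07)]:print(hit('top',p,z).round(4))
plan(.4275,.337,.2)
E
```

```text
[0.6439 0.1436]
[0.6365 0.0128]
[ 0.6285 -0.1174]
[0.4274 0.3363]
[0.4383 0.1425]
t 0.1 pos [0.2436 0.5205 0.3031] F [ 0.15  0.99 -0.39] grip 0.999 0.0
inc [-6.11 -2.2   2.58 -0.02 -0.01 -4.21]
```

Request:
servo_tool(
  increments=[
    [-0.6,-0.2,0.25,0,0,-0.8],
    [-1.2,-0.4,0.5,0,0,-1.6],
    [-1.9,-0.7,0.8,0,0,-2.4],
    [-2.6,-0.95,1.1,0,0,-3.2],
    [-3.3,-1.2,1.4,0,0,-4.2],
    [-4.0,-1.45,1.7,0,0,-4.2],
    [-4.7,-1.7,2.0,0,0,-4.2],
    [-5.4,-1.95,2.3,0,0,-4.2],
    [-5.9,-2.1,2.5,0,0,-4.2],
    [-6.11,-2.2,2.58,0,0,-4.2],
    [-6.11,-2.2,2.58,0,0,-4.2],
    [-6.11,-2.2,2.58,0,0,-4.2],
  ],
  claw=1,
  squeeze=40,
)

```text
time: 1.1
position: [0.4275, 0.3376, 0.2007]
orientation: [0.036, 0.999, 0.0, -0.001]
wrist_force: [-0.2, 0.3, 0.1]
gripper_width: 0.993
finger_force: 0.0
```

Run:
```python
from h import *
s=sense();im=camera('wrist');cv2.imwrite('pics/w1.png',im[...,::-1])
plan(.4274,.3365,.103)
for c,st in blobs(im,(0,0,170),(180,60,255),100):print(c,st,hit('wrist',c,.085,s))
```

```text
t 1.15 pos [0.4273 0.3382 0.201 ] F [-0.02  0.69  0.83] grip 0.998 0.0
inc [-0.01 -0.04  2.45  0.01 -0.01 -0.01]
```

View pics/w1.png

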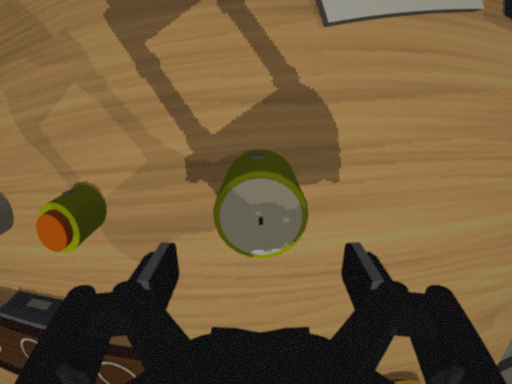

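The wrist view shows the big candle between the fingers, its top centred near (261,217).

Run:
```python
from h import *
s=sense()
print(hit('wrist',(261,217),.085,s),hit('wrist',(54,230),.07,s))
```

```text
[0.42726947 0.33923954] [0.43714734 0.1505961 ]
```

Request:
servo_tool(
  increments=[
    [0,0,0.4,0,0,0],
    [0,0,0.9,0,0,0],
    [0,0,1.4,0,0,0],
    [0,0,1.8,0,0,0],
    [0,0,2.1,0,0,0],
    [0,0,2.3,0,0,0],
    [0,0,2.42,0,0,0],
    [0,0,2.42,0,0,0],
    [0,0,2.42,0,0,0],
  ],
)

```text
time: 1.9
position: [0.4278, 0.3382, 0.1045]
orientation: [0.035, 0.999, 0.0, 0.0]
wrist_force: [0.2, 0.1, 0.1]
gripper_width: 0.999
finger_force: 0.0
```

Request:
servo_tool(
  increments=[
    [0,0,0,0,0,0],
    [0,0,0,0,0,0],
    [0,0,0,0,0,0],
    [0,0,0,0,0,0],
    [0,0,0,0,0,0],
    [0,0,0,0,0,0],
    [0,0,0,0,0,0],
    [0,0,0,0,0,0],
  ],
  claw=0,
  squeeze=40,
)

```text
time: 2.57
position: [0.4284, 0.3379, 0.1051]
orientation: [0.036, 0.999, 0.001, 0.001]
wrist_force: [-0.8, 0.9, 6.0]
gripper_width: 0.762
finger_force: 45.3
```

Request:
servo_tool(
  increments=[
    [0,0,-0.2,0,0,0],
    [0,0,-0.5,0,0,0],
    [0,0,-1.0,0,0,0],
    [0,0,-1.6,0,0,0],
    [0,0,-2.2,0,0,0],
    [0,0,-2.7,0,0,0],
    [0,0,-3,0,0,0],
    [0,0,-3,0,0,0],
    [0,0,-3,0,0,0],
  ],
)

```text
time: 3.32
position: [0.4276, 0.3372, 0.2239]
orientation: [0.036, 0.999, 0.0, 0.0]
wrist_force: [-0.5, -0.2, -4.9]
gripper_width: 0.765
finger_force: 45.8
```

Run:
```python
from h import *
plan(.6362,.0128,.215)
```

```text
t 3.32 pos [0.4276 0.3372 0.2239] F [-0.51 -0.25 -4.92] grip 0.765 45.8
inc [-5.78 -7.72  0.22  0.    0.   -0.02]
```

Request:
servo_tool(
  increments=[
    [-0.1,-0.13,0,0,0,0],
    [-0.3,-0.4,0,0,0,0],
    [-0.6,-0.8,0,0,0,0],
    [-0.95,-1.3,0,0,0,0],
    [-1.35,-1.8,0,0,0,0],
    [-1.75,-2.3,0,0,0,0],
    [-2.15,-2.85,0,0,0,0],
    [-2.55,-3.4,0,0,0,0],
    [-2.95,-3.95,0,0,0,0],
    [-3.35,-4.5,0,0,0,0],
    [-3.75,-5.05,0,0,0,0],
    [-4.15,-5.6,0,0,0,0],
    [-4.55,-6.1,0,0,0,0],
    [-4.95,-6.6,0,0,0,0],
    [-5.25,-7.0,0,0,0,0],
    [-5.5,-7.35,0,0,0,0],
    [-5.7,-7.6,0,0,0,0],
    [-5.78,-7.72,0,0,0,0],
    [-5.78,-7.72,0,0,0,0],
    [-5.78,-7.72,0,0,0,0],
  ],
)

```text
time: 4.98
position: [0.6359, 0.0133, 0.2235]
orientation: [0.036, 0.999, 0.0, -0.001]
wrist_force: [-0.2, 0.2, -3.1]
gripper_width: 0.761
finger_force: 45.8
```

Run:
```python
from h import *
s=sense();im=camera('wrist');cv2.imwrite('pics/w2.png',im[...,::-1])
plan(.6362,.0128,.172)
np.save('s2.npy',np.r_[s['position'],s['orientation']])
```

```text
t 5.03 pos [0.6357 0.0138 0.2237] F [-0.28  0.81 -3.42] grip 0.76 45.8
inc [-0.02 -0.03  1.29  0.01 -0.02 -0.01]
```

View pics/w2.png

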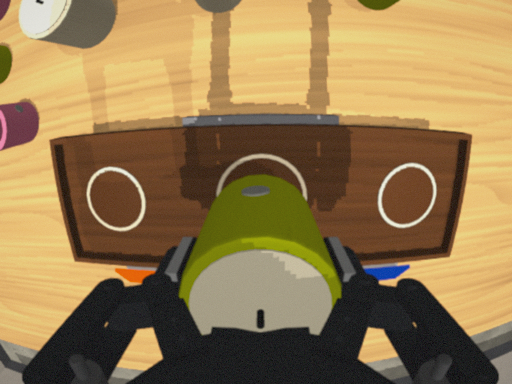

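The tray is seen end to end, with small rings at (116,199) and (407,196). The candle hangs upright over the middle ring.

Run:
```python
from h import *
v=np.load('s2.npy');s=dict(position=v[:3],orientation=v[3:])
a=hit('wrist',(116,199),.065,s);b=hit('wrist',(407,196),.065,s);print(a,b,(a+b)/2,np.linalg.norm(a-b),hit('wrist',(261,155),.065,s))
```

```text
[ 0.62894564 -0.11400406] [0.64489078 0.14441723] [0.63691821 0.01520659] 0.25891275441881323 [0.60118198 0.01710394]
```

Request:
servo_tool(
  increments=[
    [-0.02,0,0.15,0,0,0],
    [-0.02,0,0.4,0,0,0],
    [-0.02,0,0.65,0,0,0],
    [-0.02,0,0.9,0,0,0],
    [-0.02,0,1.05,0,0,0],
    [-0.02,0,1.15,0,0,0],
    [-0.02,0,1.2,0,0,0],
    [-0.02,0,1.23,0,0,0],
    [-0.02,0,1.25,0,0,0],
    [-0.02,0,1.27,0,0,0],
    [-0.02,0,1.28,0,0,0],
    [-0.02,0,1.29,0,0,0],
    [-0.02,0,1.3,0,0,0],
    [-0.02,0,1.3,0,0,0],
  ],
)

```text
time: 6.2
position: [0.6373, 0.0129, 0.172]
orientation: [0.036, 0.999, 0.0, 0.0]
wrist_force: [-0.1, -1.1, -4.7]
gripper_width: 0.764
finger_force: 45.8
```

Request:
servo_tool(
  increments=[
    [0,0,0.01,0,0,0],
    [0,0,0.02,0,0,0],
    [0,0,0.03,0,0,0],
    [0,0,0.03,0,0,0],
  ],
)

```text
time: 6.53
position: [0.6372, 0.0129, 0.1706]
orientation: [0.036, 0.999, 0.0, -0.0]
wrist_force: [0.4, -0.0, -4.1]
gripper_width: 0.765
finger_force: 45.8
```

Request:
servo_tool(
  increments=[
    [0,0,0.01,0,0,0],
    [0,0,0.02,0,0,0],
    [0,0,0.03,0,0,0],
    [0,0,0.03,0,0,0],
  ],
)

```text
time: 6.87
position: [0.6373, 0.013, 0.1701]
orientation: [0.036, 0.999, 0.0, 0.0]
wrist_force: [-1.2, -0.2, 0.8]
gripper_width: 0.763
finger_force: 46.1
```

Request:
servo_tool(
  increments=[
    [0,0,0,0,0,0],
    [0,0,0,0,0,0],
    [0,0,0,0,0,0],
    [0,0,0,0,0,0],
    [0,0,0,0,0,0],
    [0,0,0,0,0,0],
  ],
  claw=1,
)

```text
time: 7.37
position: [0.6373, 0.0129, 0.1695]
orientation: [0.036, 0.999, 0.0, 0.0]
wrist_force: [-0.6, 0.0, -0.4]
gripper_width: 1.005
finger_force: 0.0
```

Request:
servo_tool(
  increments=[
    [0,0,-0.1,0,0,0],
    [0,0,-0.3,0,0,0],
    [0,0,-0.6,0,0,0],
    [0,0,-1.0,0,0,0],
    [0,0,-1.5,0,0,0],
    [0,0,-2,0,0,0],
    [0,0,-2.4,0,0,0],
    [0,0,-2.5,0,0,0],
    [0,0,-2.5,0,0,0],
  ],
)

```text
time: 8.12
position: [0.638, 0.0129, 0.2717]
orientation: [0.036, 0.999, -0.0, 0.002]
wrist_force: [0.1, 0.2, -0.6]
gripper_width: 1.001
finger_force: 0.0
```

Run:
```python
from h import *
s=sense();im=camera('wrist');cv2.imwrite('pics/w3.png',im[...,::-1])
plan(.4383,.144,.24)
```

```text
t 8.17 pos [0.6373 0.013  0.2701] F [-0.05 -0.36 -0.35] grip 0.998 0.0
inc [ 5.2   2.91  0.75  0.    0.01 -0.01]
```

View pics/w3.png

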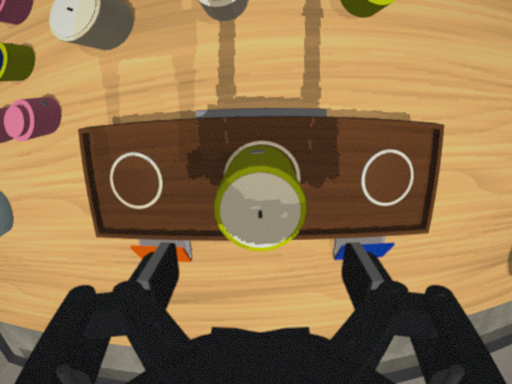

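The big candle stands on the middle ring, its top at (260,207). Next is lime_orange.

Request:
servo_tool(
  increments=[
    [0.3,0.17,0.05,0,0,0],
    [0.9,0.5,0.1,0,0,0],
    [1.6,0.9,0.2,0,0,0],
    [2.3,1.3,0.3,0,0,0],
    [3.0,1.7,0.4,0,0,0],
    [3.7,2.1,0.5,0,0,0],
    [4.4,2.5,0.6,0,0,0],
    [4.9,2.75,0.7,0,0,0],
    [5.2,2.91,0.75,0,0,0],
    [5.2,2.91,0.75,0,0,0],
    [5.2,2.91,0.75,0,0,0],
  ],
)

```text
time: 9.08
position: [0.4383, 0.1438, 0.2392]
orientation: [0.035, 0.999, -0.0, 0.0]
wrist_force: [0.2, 0.6, 0.6]
gripper_width: 0.997
finger_force: 0.0
```

Run:
```python
from h import *
s=sense();im=camera('wrist');cv2.imwrite('pics/w4.png',im[...,::-1])
for c,st in blobs(im,(3,170,60),(17,255,255),200):print(c,st,hit('wrist',c,.07,s))
im=camera('top')
for c,st in blobs(im,(0,0,150),(180,70,255),100):print(c,hit('top',c,.085).round(4))
plan(.4383,.144,.088)
```

```text
[261.4 192.5] [ 240  171   44   44 1525] [0.4383238  0.14529279]
[409.8 134.9] [ 0.7056 -0.4787]
[234.2 158. ] [0.6519 0.0164]
[338.4 194.3] [ 0.5418 -0.2705]
[171.6 214.8] [0.4957 0.1921]
[143.9 220.1] [0.4828 0.2689]
[115.3 225.2] [0.4705 0.348 ]
[299.  230.3] [ 0.4449 -0.1581]
[246.6 233.9] [ 0.4383 -0.0144]
[178.6 263.4] [0.3624 0.1724]
[358.9 257.1] [ 0.3686 -0.3176]
[121.  274.5] [0.3359 0.3294]
[ 77.1 341.1] [0.1633 0.4435]
[180.  322.2] [0.2068 0.1682]
[147.5 320.8] [0.2122 0.2555]
[115.6 334.3] [0.1788 0.3406]
[250.1 362.6] [ 0.0999 -0.0171]
t 9.18 pos [0.4397 0.1435 0.2397] F [ 0.23 -0.31 -0.59] grip 1.002 0.0
inc [ 0.04  0.01  3.79 -0.    0.02 -0.02]
```

Request:
servo_tool(
  increments=[
    [0,0.02,0.3,0,0,0],
    [0.02,0.02,0.9,0,0,0],
    [0.02,0.02,1.5,0,0,0],
    [0.02,0.02,2.1,0,0,0],
    [0.02,0.02,2.7,0,0,0],
    [0.02,0.02,3.2,0,0,0],
    [0.02,0.02,3.55,0,0,0],
    [0.02,0.02,3.7,0,0,0],
    [0.02,0.02,3.78,0,0,0],
    [0.02,0.02,3.78,0,0,0],
    [0.02,0.02,3.78,0,0,0],
  ],
)

```text
time: 10.1
position: [0.4384, 0.1446, 0.0888]
orientation: [0.036, 0.999, 0.0, 0.001]
wrist_force: [0.6, 0.6, 0.1]
gripper_width: 0.999
finger_force: 0.0
```

Request:
servo_tool(
  increments=[
    [0,0,0,0,0,0],
    [0,0,0,0,0,0],
    [0,0,0,0,0,0],
    [0,0,0,0,0,0],
    [0,0,0,0,0,0],
    [0,0,0,0,0,0],
    [0,0,0,0,0,0],
    [0,0,0,0,0,0],
  ],
  claw=0,
  squeeze=30,
)

```text
time: 10.77
position: [0.4378, 0.1449, 0.0891]
orientation: [0.036, 0.999, 0.0, 0.001]
wrist_force: [0.2, -0.1, 6.6]
gripper_width: 0.605
finger_force: 30.9
```

Request:
servo_tool(
  increments=[
    [0,0,-0.2,0,0,0],
    [0,0,-0.5,0,0,0],
    [0,0,-1.0,0,0,0],
    [0,0,-1.6,0,0,0],
    [0,0,-2.2,0,0,0],
    [0,0,-2.8,0,0,0],
    [0,0,-3.4,0,0,0],
    [0,0,-3.8,0,0,0],
    [0,0,-4,0,0,0],
    [0,0,-4,0,0,0],
    [0,0,-4,0,0,0],
  ],
)

```text
time: 11.68
position: [0.4368, 0.1446, 0.2479]
orientation: [0.036, 0.999, -0.0, -0.0]
wrist_force: [-0.3, 0.5, -1.7]
gripper_width: 0.603
finger_force: 31.9
```

Run:
```python
from h import *
print(hit('top',(234.2,158),.15))
plan(.6287,-.1163,.245)
```

```text
[0.63706988 0.01258175]
t 11.68 pos [0.4368 0.1446 0.2479] F [-0.28  0.53 -1.7 ] grip 0.603 31.9
inc [-5.25 -6.17  0.07 -0.   -0.01 -0.01]
```

Request:
servo_tool(
  increments=[
    [-0.1,-0.12,0,0,0,0],
    [-0.35,-0.4,0,0,0,0],
    [-0.7,-0.85,0,0,0,0],
    [-1.1,-1.3,0,0,0,0],
    [-1.5,-1.8,0,0,0,0],
    [-1.95,-2.3,0,0,0,0],
    [-2.4,-2.8,0,0,0,0],
    [-2.85,-3.35,0,0,0,0],
    [-3.3,-3.9,0,0,0,0],
    [-3.75,-4.4,0,0,0,0],
    [-4.15,-4.9,0,0,0,0],
    [-4.55,-5.35,0,0,0,0],
    [-4.85,-5.7,0,0,0,0],
    [-5.1,-6.0,0,0,0,0],
    [-5.25,-6.17,0,0,0,0],
    [-5.25,-6.17,0,0,0,0],
    [-5.25,-6.17,0,0,0,0],
  ],
)

```text
time: 13.1
position: [0.6286, -0.1164, 0.2468]
orientation: [0.036, 0.999, 0.001, -0.001]
wrist_force: [-0.4, -0.3, -1.3]
gripper_width: 0.602
finger_force: 31.9
```

Run:
```python
from h import *
plan(.629,-.116,.157)
```

```text
t 13.1 pos [ 0.6286 -0.1164  0.2468] F [-0.36 -0.29 -1.31] grip 0.602 31.9
inc [-0.02  0.01  2.25  0.01 -0.03 -0.02]
```

Request:
servo_tool(
  increments=[
    [0,0,0.2,0,0,0],
    [0,0,0.6,0,0,0],
    [0,0,1.0,0,0,0],
    [0,0,1.4,0,0,0],
    [0,0,1.7,0,0,0],
    [0,0,1.95,0,0,0],
    [0,0,2.1,0,0,0],
    [0,0,2.17,0,0,0],
    [0,0,2.21,0,0,0],
    [0,0,2.24,0,0,0],
    [0,0,2.25,0,0,0],
    [0,0,2.25,0,0,0],
    [0,0,2.25,0,0,0],
  ],
)

```text
time: 14.18
position: [0.6295, -0.1165, 0.1588]
orientation: [0.036, 0.999, -0.0, 0.001]
wrist_force: [0.4, -0.1, -1.3]
gripper_width: 0.6
finger_force: 31.9
```

Request:
servo_tool(
  increments=[
    [0,0,0.01,0,0,0],
    [0,0,0.02,0,0,0],
    [0,0,0.03,0,0,0],
    [0,0,0.03,0,0,0],
  ],
)

```text
time: 14.52
position: [0.6292, -0.1164, 0.157]
orientation: [0.036, 0.999, 0.0, -0.0]
wrist_force: [-0.6, -0.3, -2.0]
gripper_width: 0.606
finger_force: 31.9
```

Request:
servo_tool(
  increments=[
    [0,0,0.01,0,0,0],
    [0,0,0.02,0,0,0],
    [0,0,0.03,0,0,0],
    [0,0,0.04,0,0,0],
    [0,0,0.04,0,0,0],
  ],
)

```text
time: 14.93
position: [0.6292, -0.1164, 0.1554]
orientation: [0.036, 0.999, 0.0, -0.0]
wrist_force: [-0.2, -0.2, -1.8]
gripper_width: 0.604
finger_force: 31.9
```

Request:
servo_tool(
  increments=[
    [0,0,0.01,0,0,0],
    [0,0,0.02,0,0,0],
    [0,0,0.02,0,0,0],
  ],
)

```text
time: 15.18
position: [0.6292, -0.1164, 0.1546]
orientation: [0.036, 0.999, 0.0, -0.0]
wrist_force: [-0.4, -0.3, -2.2]
gripper_width: 0.6
finger_force: 31.9
```

Request:
servo_tool(
  increments=[
    [0,0,0.01,0,0,0],
    [0,0,0.02,0,0,0],
    [0,0,0.02,0,0,0],
  ],
)

```text
time: 15.43
position: [0.6292, -0.1164, 0.1542]
orientation: [0.036, 0.999, 0.0, 0.0]
wrist_force: [-1.1, -0.2, 0.8]
gripper_width: 0.6
finger_force: 32.0
```

Contact. Release and rise.

Request:
servo_tool(
  increments=[
    [0,0,0,0,0,0],
    [0,0,0,0,0,0],
    [0,0,0,0,0,0],
    [0,0,0,0,0,0],
    [0,0,0,0,0,0],
    [0,0,0,0,0,0],
    [0,0,0,0,0,0],
  ],
  claw=1,
)

```text
time: 16.02
position: [0.6292, -0.1164, 0.1539]
orientation: [0.036, 0.999, 0.0, 0.0]
wrist_force: [0.3, 0.7, -0.2]
gripper_width: 1.002
finger_force: 0.0
```

Request:
servo_tool(
  increments=[
    [0,0,-0.1,0,0,0],
    [0,0,-0.3,0,0,0],
    [0,0,-0.6,0,0,0],
    [0,0,-1.0,0,0,0],
    [0,0,-1.5,0,0,0],
    [0,0,-2,0,0,0],
    [0,0,-2.4,0,0,0],
    [0,0,-2.5,0,0,0],
    [0,0,-2.5,0,0,0],
  ],
)

```text
time: 16.77
position: [0.6299, -0.1166, 0.2561]
orientation: [0.036, 0.999, -0.0, 0.002]
wrist_force: [-0.5, -0.0, -0.2]
gripper_width: 1.003
finger_force: 0.0
```

Run:
```python
from h import *
plan(.4556,-.311,.24)
```

```text
t 16.77 pos [ 0.6299 -0.1166  0.2561] F [-0.47 -0.01 -0.21] grip 1.003 0.0
inc [ 4.   -5.16  0.39 -0.01  0.05 -0.01]
```

Request:
servo_tool(
  increments=[
    [0.3,-0.3,0,0,0,0],
    [0.7,-0.9,0,0,0,0],
    [1.2,-1.5,0.1,0,0,0],
    [1.7,-2.2,0.2,0,0,0],
    [2.2,-2.9,0.2,0,0,0],
    [2.75,-3.6,0.3,0,0,0],
    [3.3,-4.3,0.3,0,0,0],
    [3.7,-4.8,0.4,0,0,0],
    [4.0,-5.16,0.4,0,0,0],
    [4.0,-5.16,0.4,0,0,0],
    [4.0,-5.16,0.4,0,0,0],
  ],
)

```text
time: 17.68
position: [0.4532, -0.3112, 0.2367]
orientation: [0.037, 0.999, 0.001, -0.001]
wrist_force: [-0.2, 0.3, 0.5]
gripper_width: 0.995
finger_force: 0.0
```

Run:
```python
from h import *
s=sense();im=camera('wrist');cv2.imwrite('pics/w5.png',im[...,::-1])
for c,st in blobs(im,(110,120,60),(130,255,255),200):print(c,st,hit('wrist',c,.07,s))
plan(.4556,-.311,.088)
```

```text
[258.6 194.8] [ 237  173   44   44 1431] [ 0.45386028 -0.31179044]
t 17.73 pos [ 0.4541 -0.3107  0.237 ] F [ 0.8   0.93 -0.05] grip 0.999 0.0
inc [-0.04 -0.01  3.72  0.02 -0.01 -0.03]
```

View pics/w5.png

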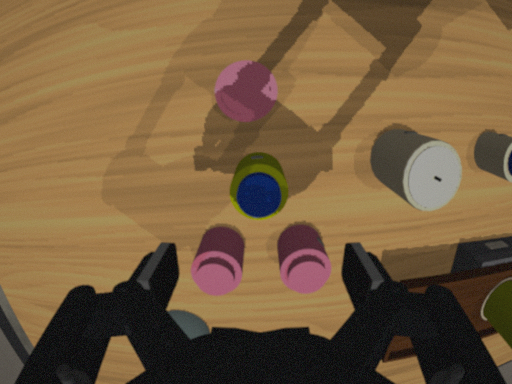

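The lime jar with the blue lid is at (259,195), and the fingers straddle it with the pink jars clear ahead and behind.

Request:
servo_tool(
  increments=[
    [0,-0.02,0.3,0,0,0],
    [-0.02,-0.02,0.9,0,0,0],
    [-0.02,-0.02,1.5,0,0,0],
    [-0.02,-0.02,2.1,0,0,0],
    [-0.02,-0.02,2.7,0,0,0],
    [-0.02,-0.02,3.2,0,0,0],
    [-0.02,-0.02,3.5,0,0,0],
    [-0.02,-0.02,3.65,0,0,0],
    [-0.02,-0.02,3.7,0,0,0],
    [-0.02,-0.02,3.7,0,0,0],
    [-0.02,-0.02,3.7,0,0,0],
  ],
)

```text
time: 18.65
position: [0.4564, -0.3118, 0.0906]
orientation: [0.035, 0.999, -0.0, 0.001]
wrist_force: [-1.2, 0.2, 0.1]
gripper_width: 1.001
finger_force: 0.0
```

Request:
servo_tool(
  increments=[
    [0,0,0,0,0,0],
    [0,0,0,0,0,0],
    [0,0,0,0,0,0],
    [0,0,0,0,0,0],
    [0,0,0,0,0,0],
    [0,0,0,0,0,0],
    [0,0,0,0,0,0],
    [0,0,0,0,0,0],
  ],
  claw=0,
  squeeze=30,
)

```text
time: 19.32
position: [0.456, -0.3121, 0.0908]
orientation: [0.036, 0.999, -0.0, 0.001]
wrist_force: [-0.2, 0.6, 6.0]
gripper_width: 0.6
finger_force: 31.3
```

Request:
servo_tool(
  increments=[
    [0,0,-0.2,0,0,0],
    [0,0,-0.5,0,0,0],
    [0,0,-1.0,0,0,0],
    [0,0,-1.6,0,0,0],
    [0,0,-2.2,0,0,0],
    [0,0,-2.8,0,0,0],
    [0,0,-3.4,0,0,0],
    [0,0,-4.0,0,0,0],
    [0,0,-4.4,0,0,0],
    [0,0,-4.6,0,0,0],
    [0,0,-4.6,0,0,0],
  ],
)

```text
time: 20.23
position: [0.4561, -0.3121, 0.2757]
orientation: [0.036, 0.999, -0.001, 0.001]
wrist_force: [0.3, -1.0, -1.7]
gripper_width: 0.601
finger_force: 31.8
```

Run:
```python
from h import *
plan(.42,.144,.275)
plan(.6447,.144,.275)
```

```text
t 20.23 pos [ 0.4561 -0.3121  0.2757] F [ 0.27 -1.01 -1.71] grip 0.601 31.8
inc [ 1.710e+00  1.131e+01 -1.000e-02 -2.000e-02  3.000e-02 -2.000e-02]
t 20.23 pos [ 0.4561 -0.3121  0.2757] F [ 0.27 -1.01 -1.71] grip 0.601 31.8
inc [-3.890e+00  1.171e+01  1.000e-02 -2.000e-02  3.000e-02 -2.000e-02]
```

Request:
servo_tool(
  increments=[
    [0,0.1,0,0,0,0],
    [0,0.3,0,0,0,0],
    [0,0.7,0,0,0,0],
    [0,1.2,0,0,0,0],
    [0,1.8,0,0,0,0],
    [0,2.4,0,0,0,0],
    [0,3.0,0,0,0,0],
    [0,3.6,0,0,0,0],
    [0,4.2,0,0,0,0],
    [0,4.8,0,0,0,0],
    [0,5.4,0,0,0,0],
    [0,6.0,0,0,0,0],
    [0,6.6,0,0,0,0],
    [-0.1,7.2,0,0,0,0],
    [-0.3,7.8,0,0,0,0],
    [-0.6,8.3,0,0,0,0],
    [-0.9,8.7,0,0,0,0],
    [-1.1,8.9,0,0,0,0],
    [-1.2,9.0,0,0,0,0],
    [-1.2,9.0,0,0,0,0],
  ],
)

```text
time: 21.9
position: [0.5292, 0.0448, 0.2731]
orientation: [0.035, 0.999, 0.0, -0.001]
wrist_force: [-0.7, -1.1, -2.6]
gripper_width: 0.602
finger_force: 31.9
```

Request:
servo_tool(
  increments=[
    [-0.1,0.1,0,0,0,0],
    [-0.3,0.3,0,0,0,0],
    [-0.6,0.6,0,0,0,0],
    [-1.0,1.0,0,0,0,0],
    [-1.4,1.4,0,0,0,0],
    [-1.8,1.8,0,0,0,0],
    [-2.2,2.2,0,0,0,0],
    [-2.5,2.5,0,0,0,0],
    [-2.65,2.66,0,0,0,0],
    [-2.69,2.71,0,0,0,0],
    [-2.69,2.71,0,0,0,0],
    [-2.69,2.71,0,0,0,0],
  ],
)

```text
time: 22.9
position: [0.6435, 0.1437, 0.2737]
orientation: [0.036, 0.999, -0.0, -0.001]
wrist_force: [-0.0, -1.1, -1.4]
gripper_width: 0.602
finger_force: 31.9
```

Run:
```python
from h import *
plan(.6447,.144,.159)
im=camera('top');cv2.imwrite('pics/t6.png',cv2.resize(im[110:275,90:410],None,fx=2.5,fy=2.5,interpolation=cv2.INTER_CUBIC)[...,::-1])
```

```text
t 22.9 pos [0.6435 0.1437 0.2737] F [-0.04 -1.05 -1.38] grip 0.602 31.9
inc [-0.03  0.01  2.87 -0.01 -0.01 -0.02]
```

View pics/t6.png

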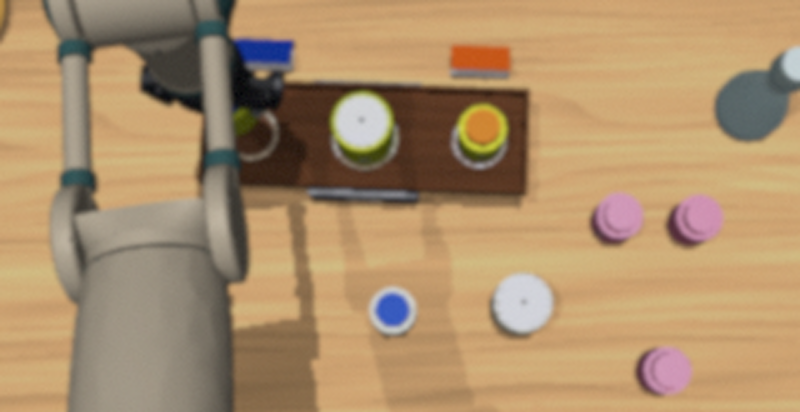

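The tray has not shifted, and the big and orange candles stand on their rings at crop (362,125) and (483,130). Now lower the last one.

Request:
servo_tool(
  increments=[
    [-0.02,0,0.2,0,0,0],
    [-0.02,0,0.6,0,0,0],
    [-0.02,0,1.1,0,0,0],
    [-0.02,0,1.6,0,0,0],
    [-0.02,0,2.0,0,0,0],
    [-0.02,0,2.35,0,0,0],
    [-0.02,0,2.6,0,0,0],
    [-0.02,0,2.72,0,0,0],
    [-0.02,0,2.78,0,0,0],
    [-0.02,0,2.81,0,0,0],
    [-0.02,0,2.83,0,0,0],
    [-0.02,0,2.84,0,0,0],
    [-0.02,0,2.85,0,0,0],
    [-0.02,0,2.85,0,0,0],
  ],
)

```text
time: 24.12
position: [0.6452, 0.1444, 0.1604]
orientation: [0.036, 0.999, 0.0, 0.0]
wrist_force: [-0.3, 0.5, -1.4]
gripper_width: 0.6
finger_force: 31.9
```

Request:
servo_tool(
  increments=[
    [0,0,0.01,0,0,0],
    [0,0,0.02,0,0,0],
    [0,0,0.03,0,0,0],
    [0,0,0.03,0,0,0],
  ],
)

```text
time: 24.45
position: [0.645, 0.1443, 0.1586]
orientation: [0.036, 0.999, 0.0, -0.0]
wrist_force: [0.3, 0.0, -2.4]
gripper_width: 0.603
finger_force: 31.9
```

Request:
servo_tool(
  increments=[
    [0,0,0.01,0,0,0],
    [0,0,0.02,0,0,0],
    [0,0,0.03,0,0,0],
    [0,0,0.04,0,0,0],
    [0,0,0.04,0,0,0],
  ],
)

```text
time: 24.87
position: [0.645, 0.1443, 0.157]
orientation: [0.036, 0.999, 0.0, -0.0]
wrist_force: [-0.8, 0.4, -1.3]
gripper_width: 0.599
finger_force: 31.9
```

Request:
servo_tool(
  increments=[
    [0,0,0.01,0,0,0],
    [0,0,0.02,0,0,0],
    [0,0,0.02,0,0,0],
  ],
)

```text
time: 25.12
position: [0.645, 0.1443, 0.1562]
orientation: [0.036, 0.999, 0.0, -0.0]
wrist_force: [0.7, -0.1, -2.3]
gripper_width: 0.599
finger_force: 31.9
```

Request:
servo_tool(
  increments=[
    [0,0,0.01,0,0,0],
    [0,0,0.02,0,0,0],
    [0,0,0.02,0,0,0],
  ],
)

```text
time: 25.37
position: [0.645, 0.1443, 0.1558]
orientation: [0.036, 0.999, 0.0, 0.0]
wrist_force: [-0.7, -1.0, 0.5]
gripper_width: 0.601
finger_force: 32.1
```

Request:
servo_tool(
  increments=[
    [0,0,0,0,0,0],
    [0,0,0,0,0,0],
    [0,0,0,0,0,0],
    [0,0,0,0,0,0],
    [0,0,0,0,0,0],
    [0,0,0,0,0,0],
    [0,0,0,0,0,0],
  ],
  claw=1,
)

```text
time: 25.95
position: [0.645, 0.1443, 0.1555]
orientation: [0.036, 0.999, 0.0, 0.0]
wrist_force: [-0.5, -0.4, 1.3]
gripper_width: 1.003
finger_force: 0.0
```

Request:
servo_tool(
  increments=[
    [0,0,-0.1,0,0,0],
    [0,0,-0.3,0,0,0],
    [0,0,-0.6,0,0,0],
    [0,0,-1.0,0,0,0],
    [0,0,-1.5,0,0,0],
    [0,0,-2,0,0,0],
    [0,0,-2.5,0,0,0],
    [0,0,-3,0,0,0],
    [0,0,-3.3,0,0,0],
    [0,0,-3.3,0,0,0],
  ],
)

```text
time: 26.78
position: [0.6465, 0.1445, 0.2927]
orientation: [0.036, 0.999, 0.001, 0.004]
wrist_force: [0.5, 0.2, 0.1]
gripper_width: 1.001
finger_force: 0.0
```

Request:
servo_tool(
  increments=[
    [0.5,0.3,0,0,0,0],
    [1.2,0.7,0,0,0,0],
    [2.0,1.2,0,0,0,0],
    [2.8,1.8,0,0,0,0],
    [3.5,2.4,0,0,0,0],
    [4.2,3.0,0,0,0,0],
    [4.8,3.6,0,0,0,0],
    [5,4,0,0,0,0],
    [5,4,0,0,0,0],
    [5,4,0,0,0,0],
    [5,4,0,0,0,0],
  ],
)

```text
time: 27.7
position: [0.4572, 0.3176, 0.2874]
orientation: [0.036, 0.999, -0.0, 0.0]
wrist_force: [-0.2, 0.5, -0.4]
gripper_width: 1.0
finger_force: 0.0
```

Run:
```python
from h import *
im=camera('top');cv2.imwrite('pics/t7.png',cv2.resize(im[110:275,90:410],None,fx=2.5,fy=2.5,interpolation=cv2.INTER_CUBIC)[...,::-1])
for nm,lo,hi in [('blue',(110,120,80),(130,255,255)),('orange',(5,190,120),(17,255,255))]:
    for c,s in blobs(im,lo,hi): print(nm,c,hit('top',c,.135).round(4))
```

```text
blue [194.6 130.3] [0.7205 0.1204]
blue [186.2 158. ] [0.6438 0.1433]
blue [246.5 233.5] [ 0.4365 -0.0159]
orange [281.6 132.5] [ 0.708  -0.1164]
orange [282.6 160.3] [ 0.6308 -0.1168]
```

View pics/t7.png

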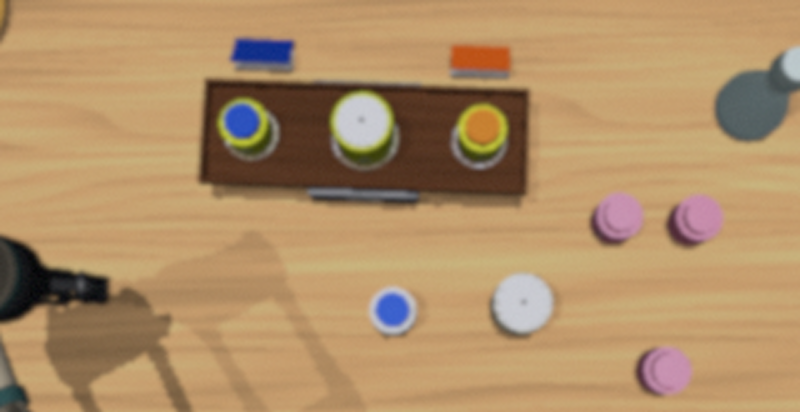

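All three candles are within about 3 mm of their ring centres (blue at crop (242,121), big (362,122), orange (482,127)), and nothing else has moved. Handing in.

```bash
python3 -c "from bench import *; print(hand_in())"
```

```text
the job is handed in; nothing more can be done
None
```

I handed the job in: lime_big stands on the middle ring, lime_blue on the blue-ticket end and lime_orange on the orange-ticket end, each within about 3 mm of its ring centre in the top camera; the tray, ivory candles and carafe showed no movement, and the verdict was not reported.

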